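Put the vacuum filter holder together on its flask

ROBOT

A 6-joint arm with a two-finger parallel gripper is mounted at the origin on the work surface. World frame = base frame: x ahead of the robot, y to its left, z up, the work surface at z = 0. Lengths are in m, angles in degrees, forces in N, time in s.
With the tool pointing down it reaches from about 0.425 to 0.925 m from the base axis. Payload 12.5 kg.
Tool frame: the origin (TCP) lies on the centre line of the jaws, within the pads' length; the fingertips stand 8 mm ahead of it and the grasp point (between the pads) lies 11 mm behind it; z points along the fingers, y is the line along which they close (so a half turn about z gives the same grasp; the last joint's range is limited). The gripper opens to 85 mm and grips with 20 to 120 N. Pads are 22 mm wide; open, the fingers measure 114 mm over their backs; the gripper's body (76 mm by 85 mm) begins 54 mm behind the grasp point. The pads swing forward as they close: fully open they stand 13 mm farther back than shut.
Start: joints at [-75.837, 28.126, 89.318, -0, 62.55, -6.05], TCP at [0.216, -0.587, 0.239] pointing down, gripper open.
Joint ranges: [-177.58, 177.58], [-47.91, 125.51], [2.72, 160], [-65.01, 245.01], [3.68, 167.84], [-153.87, 153.87]. Speed limits (degrees/s): [127.2, 127.2, 159.86, 180, 180, 180].

INTERFACE

Orientations are given as a 3x3 rotation matrix whose columns are the frame's x, y, z axes.
In Python, from rig import manip, viewer, spotter gives the robot as it stands. Calls block until the motion is done:
- manip.goto(position, orientation): joint-space move of the TCP to a pose.
- manip.servo_line(position, speed=0.15, rotation=None): straight line of the TCP; rotation=None keeps the orientation; speed is the mean speed in m/s.
- manip.set_joints(angles): joint-space move.
- manip.release() and manip.grasp(effort=None): open the fingers fully, or close them until they stop; effort is the grip in N (None keeps the last).
- manip.hold(seconds).
- manip.ik(position, orientation): joint angles nearest the present ones, or None.
- manip.get_obs(): the state.
- viewer.snapshot(name): name is "scene" or "top" or "wrist"; returns a dict with "color" (400x640x3 uint8, red, green, blue), "camera_matrix" (3x3 intrinsics, pixels), "position" and "orientation" of the camera in the world; the wrist camera has in their place "mount" (4x4, takes a point from camera to tool coordinates, whose origin is the TCP and whose axes are the flange's). Camera axes: x right, y down, z forward; pixel columns grow to the right and rows downward; lengths in m; the calibration is good to about 2 mm. A picture is of the moment at which its call begins: read the wrist's pose just before it. There is no depth.
A pose or a line that the arm cannot do raises manip.MotionError and nothing moves.
- manip.finish_job(): hands the job in; it is judged then, once.
Trained networks look in the newest picture that a camera, given by its name, has taken for a name from the list of things; names that differ only in an ending like _2 or _b are one class to them, and where a whole thing is asked for, a point or a joint stands for the part that bears it (a point fixed in the world has none). Each returns a list of dicts, best first, with "p" (0 to 1); they miss things now and then, are a little off and sometimes report something else, mostly with a low value. They report only what shows in the picture. A call takes as long as a camera call.
- spotter.spot_in(camera, thing): "extent" ([left, top, right, bottom] in pixels, round what is visible of it).
The state is a dict: "clock": time; "qpos": joint angles; "joint_velocities": joint speeds; "tau": joint torques, N m; "position": TCP position; "tool_rot": TCP orientation; "wrist_force": force on the tool from outside, world axes, zero at the start; "wrist_torque": the same for the moment, N m; "opening": finger opening in m; "finger_force": force on a finger pad.
Only numpy, scipy, OpenCV 4.12 (cv2) and the standard library are available. Lean on these libraries where they do the work, as an engineer would, in place of code of your own. Each camera call takes 0.05 s, during which the arm holds its last target. There are 200 camera calls.

TASK

Put the filter holder together on the filter flask, working upwards: set the base with its rubber stopper fully home in the flask's neck, lay the filter disc flat in the recess of the base, stand the funnel upright over the disc so that it sits flat on the base, and close the funnel with its lid. Set each part in its place before fetching the next, set them down rather than let them drop, and leave the bottle, the tip box and the tube rack alone.

Things in the scene. Friction and masses are not known exactly. Their poses are not given: they have to be found in the camera images.
- flask: Clear conical filter flask with a black ring weight; fixed to the bench. Foot 84 mm across; weight 96 mm across at 30-48 mm height; 140 mm tall; neck 47 mm outside at the rim, bore 37 mm, 36 mm deep. A hose arm sticks out along its -x at 112 mm height, to 54 mm from the axis. Origin: centre of the underside; z up the neck's axis.
- holder_base: Holder base, 42 mm tall, 240 g, stands on its stopper: tapered black stopper (0-24 mm, 30 mm across below, 33 above) under a steel collar 62 mm across (24-42 mm) with a recess in its top 53 mm across, 3 mm deep (floor at 39 mm). Origin: centre of the stopper's underside, z up. Home: collar rests on the flask's rim, origin 116 mm above the flask's.
- filter_disc: Filter disc, 47 mm across, 10 mm thick: grey sintered face in a steel rim, edges bevelled 1 mm; lies flat. Origin: centre of its underside, z up. In place it lies on the base's recess floor, origin 39 mm above the base's, and stands 7 mm proud of the collar.
- funnel: Straight steel funnel: open tube 62 mm outside, 75 mm tall, 180 g, standing foot down. Bore 53 mm at the foot for 8 mm (goes over the disc), 42 mm from 8 to 12 mm height, then 56 mm to the mouth. Origin: centre of its underside, z up. In place its foot rests on the base's collar, origin 42 mm above the base's.
- lid: Steel lid, 90 g: spigot 44 mm across (0-6 mm) under a plate 64 mm across (6-11 mm) with a round knob on top (11-33 mm, 18 mm across, 14 at its foot and top). Stands on its spigot. Origin: centre of the spigot's underside, z up. In place the plate rests on the funnel's mouth, origin 69 mm above the funnel's.
- reagent_bottle: Bystander: small amber bottle with a blue cap, 56 mm across, 105 mm tall, loose. Origin: centre of its underside.
- tip_box: Bystander: blue pipette-tip box with a clear lid, 85 x 122 x 67 mm tall, loose. Origin: centre of its underside.
- tube_rack: Bystander: low blue tube rack with holes in its top, 68 x 164 x 28 mm tall, loose. Origin: centre of its underside.

How it is judged (in metres and radians):
On the way, in this order (a step that is already met when the one before it is completed fails the run):
1. the base is fully home in the flask's neck and let go (z of holder_base in the frame of flask between 0.113 and 0.119 m and horizontal distance between holder_base and flask below 0.005 m and angle between holder_base's own z axis and vertical below 0.08 rad and contact force between holder_base and the fingers below 0.05 N), for 0.2 s.
2. the filter disc lies flat in the recess of the seated base, let go (z of holder_base in the frame of flask between 0.113 and 0.119 m and horizontal distance between holder_base and flask below 0.005 m and angle between each of holder_base, filter_disc's own z axis and vertical below 0.08 rad and z of filter_disc in the frame of holder_base between 0.036 and 0.042 m and horizontal distance between filter_disc and holder_base below 0.006 m and contact force between filter_disc and the fingers below 0.05 N), for 0.2 s.
3. the funnel stands over the disc, flat on the base, let go (z of holder_base in the frame of flask between 0.113 and 0.119 m and horizontal distance between holder_base and flask below 0.005 m and angle between each of holder_base, filter_disc, funnel's own z axis and vertical below 0.08 rad and z of filter_disc in the frame of holder_base between 0.036 and 0.042 m and horizontal distance between filter_disc and holder_base below 0.006 m and z of funnel in the frame of holder_base between 0.039 and 0.045 m and horizontal distance between funnel and holder_base below 0.009 m and contact force between funnel and the fingers below 0.05 N), for 0.2 s.
4. the lid is on the funnel, let go (z of holder_base in the frame of flask between 0.113 and 0.119 m and horizontal distance between holder_base and flask below 0.005 m and angle between each of holder_base, filter_disc, funnel, lid's own z axis and vertical below 0.08 rad and z of filter_disc in the frame of holder_base between 0.036 and 0.042 m and horizontal distance between filter_disc and holder_base below 0.006 m and z of funnel in the frame of holder_base between 0.039 and 0.045 m and horizontal distance between funnel and holder_base below 0.009 m and z of lid in the frame of funnel between 0.066 and 0.072 m and horizontal distance between lid and funnel below 0.01 m and contact force between lid and the fingers below 0.05 N), for 0.2 s.
At the end, for the whole second after the job is handed in: The base is fully home on the flask (height within 3 mm, centred within 5 mm), the disc lies in its recess (3 mm, 6 mm), the funnel stands on the base (3 mm, 9 mm), the lid lies on the funnel (3 mm, 10 mm), all level within 0.08 rad, released and at rest (all of step 4 and contact force between each of holder_base, filter_disc, funnel and the fingers below 0.05 N and linear speed of each of holder_base, filter_disc, funnel, lid below 0.02 m/s); the robot touches nothing.
It fails at once if a part was let fall (faster than 0.8 m/s while out of the fingers) ((linear speed of holder_base above 0.8 m/s and contact force between holder_base and the fingers below 0.05 N) or (linear speed of filter_disc above 0.8 m/s and contact force between filter_disc and the fingers below 0.05 N) or (linear speed of funnel above 0.8 m/s and contact force between funnel and the fingers below 0.05 N) or (linear speed of lid above 0.8 m/s and contact force between lid and the fingers below 0.05 N)).
It fails at once if the bottle was moved more than 25 mm (distance of reagent_bottle from where it was at the start of the episode above 0.025 m).
It fails at once if the tip box was moved more than 25 mm (distance of tip_box from where it was at the start of the episode above 0.025 m).
It fails at once if the tube rack was moved more than 25 mm (distance of tube_rack from where it was at the start of the episode above 0.025 m).
It also fails if it takes over 131 s, if anything falls off the work surface, if the arm or the gripper's body presses on something with over 40 N, if the wrist force passes 120 N, or if a joint passes its speed limit or range.

## Working session

There is one attempt and no reset: what is moved stays moved. The work goes in short steps, each a Python script; the robot and the scene stay as the last script left them, time stands still between calls to the robot, and variables do not carry over. Pictures are saved under pics/ and viewed, at most 14 in all, crops included, and the job is handed in when it is done.

```bash
ls; mkdir -p pics; python3 - <<'E'
from rig import manip, viewer, spotter
import cv2, numpy as np
for c in ["scene","top"]:
    s=viewer.snapshot(c); cv2.imwrite(f"pics/{c}0.png",s["color"][...,::-1])
    print(c,s["camera_matrix"].tolist(),s["position"],np.round(s["orientation"],4).tolist())
    for t in "flask holder_base filter_disc funnel lid reagent_bottle tip_box tube_rack".split():
        print(t,[(np.round(d["extent"]).tolist(),round(d["p"],2)) for d in spotter.spot_in(c,t)[:3]])
o=manip.get_obs();print(o)
s=viewer.snapshot("wrist");print(s["mount"],s["camera_matrix"])
E
```

```text
pics
scene [[414.94982300898033, 0.0, 320.5896026798931], [0.0, 414.94982300898033, 199.2471644537956], [0.0, 0.0, 1.0]] [ 1.152328   -0.47682906  0.74172573] [[0.6478, 0.5099, -0.566], [0.7617, -0.4473, 0.4688], [-0.0141, -0.7348, -0.6782]]
flask []
holder_base [([338.0, 136.0, 361.0, 156.0], 0.67)]
filter_disc [([286.0, 195.0, 307.0, 208.0], 0.52)]
funnel [([268.0, 231.0, 298.0, 270.0], 0.81)]
lid [([204.0, 222.0, 231.0, 242.0], 0.87)]
reagent_bottle [([340.0, 213.0, 366.0, 257.0], 0.77)]
tip_box [([402.0, 130.0, 451.0, 174.0], 0.8)]
tube_rack [([134.0, 266.0, 222.0, 345.0], 0.92)]
top [[394.2075265822423, 0.0, 316.52572919253413], [0.0, 394.2075265822423, 199.0329794878565], [0.0, 0.0, 1.0]] [0.44870092 0.01073365 0.93687828] [[0.004, -0.9903, 0.139], [-0.9999, -0.0061, -0.0147], [0.0154, -0.1389, -0.9902]]
flask [([217.0, 164.0, 263.0, 200.0], 0.61)]
holder_base [([202.0, 253.0, 228.0, 277.0], 0.7)]
filter_disc [([316.0, 220.0, 334.0, 243.0], 0.82), ([400.0, 235.0, 427.0, 264.0], 0.63)]
funnel [([370.0, 157.0, 400.0, 193.0], 0.96)]
lid [([402.0, 237.0, 429.0, 266.0], 0.82)]
reage
[... 692 characters left out ...]
],
       [ 3.45520863e-01, -9.38411059e-01, -1.30116962e-04],
       [-1.55093147e-06,  1.38085629e-04, -9.99999990e-01]]), 'wrist_force': array([-0.13333185, -0.22970291, -0.27104935]), 'wrist_torque': array([ 0.04135878,  0.0293638 , -0.01231159]), 'finger_force': 0.0, 'opening': 0.08496118095796985}
[[ 1.85103536e-04 -9.48423171e-01 -3.17007026e-01  8.17152429e-02]
 [ 9.99999857e-01  1.65957877e-05  5.34258442e-04 -1.54467711e-03]
 [-5.01442104e-04 -3.17007080e-01  9.48423038e-01 -1.35149977e-01]
 [ 0.00000000e+00  0.00000000e+00  0.00000000e+00  1.00000000e+00]] [[292.89447185   0.         318.87286798]
 [  0.         292.89447185 199.10395257]
 [  0.           0.           1.        ]]
```

View pics/scene0.png

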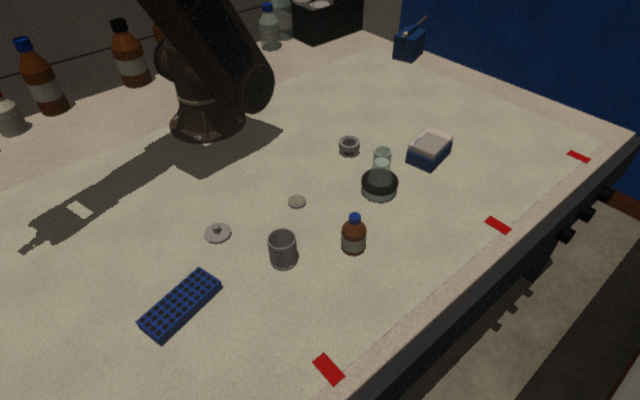

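View pics/top0.png

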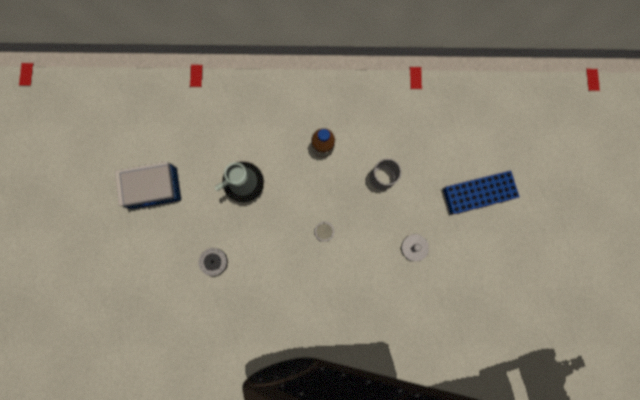

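```bash
cat > h.py <<'E'
from rig import manip, viewer, spotter
import cv2, numpy as np
from scipy.optimize import least_squares
PROF=dict(holder_base=[(15,0),(16.5,24),(31,24),(31,42)],filter_disc=[(22.5,0),(23.5,1),(23.5,9),(22.5,10)],
 funnel=[(31,0),(31,75)],lid=[(22,0),(32,6),(32,11),(9,22),(7,33)],reagent_bottle=[(28,0),(28,60),(14,80),(14,105)],
 ring=[(48,30),(48,48)],rim=[(23.5,140)])
A=np.linspace(0,2*np.pi,72,endpoint=False)
def R(deg):
    c,s=np.cos(np.radians(deg)),np.sin(np.radians(deg)); return np.array([[c,s,0],[s,-c,0],[0,0,-1.]])
def shot(cam):
    if cam=="wrist": o=manip.get_obs()
    s=viewer.snapshot(cam); K=s["camera_matrix"]
    if cam=="wrist":
        T=np.eye(4);T[:3,:3]=o["tool_rot"];T[:3,3]=o["position"];T=T@np.array(s["mount"])
        s["position"],s["orientation"]=T[:3,3],T[:3,:3]
    return s
def proj(s,P):
    q=(P-s["position"])@s["orientation"]@s["camera_matrix"].T; return q[:,:2]/q[:,2:]
def pts(prof,xy,z0=0):
    return np.vstack([np.c_[xy[0]+r*1e-3*np.cos(A),xy[1]+r*1e-3*np.sin(A),np.full(72,z0+z*1e-3)] for r,z in PROF[prof]])
def box(p): return np.r_[p.min(0),p.max(0)]
def fit(prof,obs,x0=(.55,0),z0=0):
    """obs: list of (shot,extent)"""
    f=lambda x:np.concatenate([box(proj(s,pts(prof,x,z0)))-e for s,e in obs])
    r=least_squares(f,x0,loss="soft_l1"); return r.x,np.round(r.fun,1)
def spot(cam,t):
    l=spotter.spot_in(cam,t); return np.array(l[0]["extent"])+[0,0,0,0] if l and l[0]["p"]>.4 else None
def dark(s,roi,th=45):
    l,t,r,b=roi; m=(s["color"].max(2)<th).astype(np.uint8); k=np.zeros_like(m);k[t:b,l:r]=m[t:b,l:r]
    n,lab,st,_=cv2.connectedComponentsWithStats(k); i=1+np.argmax(st[1:,4]); x,y,w,h=st[i,:4]; return np.array([x,y,x+w,y+h])
def save(s,n,crop=None,k=1):
    im=s["color"][...,::-1]
    if crop: l,t,r,b=crop; im=im[t:b,l:r]
    cv2.imwrite(f"pics/{n}.png",cv2.resize(im,None,fx=k,fy=k))
E
python3 - <<'E'
from h import *
S={c:shot(c) for c in("scene","top")}
for t in "holder_base filter_disc funnel lid reagent_bottle".split():
    ob={c:spot(c,t) for c in S}
    print(t,*[fit(t,[(S[c],e)]) for c,e in ob.items() if e is not None],fit(t,[(S[c],e) for c,e in ob.items() if e is not None]))
for c,roi in(("top",(210,150,275,212)),("scene",(355,160,405,205))):
    e=dark(S[c],roi); print("ring",c,e,fit("ring",[(S[c],e)]))
E
```

```text
holder_base (array([0.4380119 , 0.23456718]), array([-1.2, -0.3,  1.1,  0.2])) (array([0.42924366, 0.22635461]), array([-1.9, -1.6,  2.1,  1.5])) (array([0.43276489, 0.23082547]), array([-3.3, -0.5, -1.1, -0.1, -3.8, -3.2,  0.2, -0.1]))
filter_disc (array([ 0.5010194 , -0.02203305]), array([ 0.1, -2.5, -0.1,  1.8])) (array([ 0.49938784, -0.02297517]), array([-1. ,  1.1,  1. , -1.1])) (array([ 0.5002734 , -0.02213863]), array([-0.1, -2.7, -0.3,  1.7, -1.3,  0.8,  0.6, -1.5]))
funnel (array([ 0.63533786, -0.15807621]), array([ 0.5, -3.2, -0.5,  2.1])) (array([ 0.6364889 , -0.16141965]), array([-0.6,  0.5,  0.6, -0.5])) (array([ 0.63700437, -0.16044038]), array([ 0. , -2.3, -0.9,  3.1, -1. ,  0.3,  0.1, -0.7]))
lid (array([ 0.46731587, -0.22957093]), array([-1.5,  1. ,  1.6, -1. ])) (array([ 0.46195066, -0.23271801]), array([-0.6,  0.5,  0.6, -0.5])) (array([ 0.46313852, -0.23155546]), array([-3.1,  0.5, -0. , -1.5, -1.1,  0. ,  0.1, -1. ]))
reagent_bottle (array([ 0.70700234, -0.01214805]), array([-0.2, -1.3,  0.1,  1.1])) (array([ 0.70395616, -0.01503253]), array([ 1.4, -1.6, -1.4,  2.9])) (array([ 0.70736311, -0.01320528]), array([-0.4, -1. , -0.1,  1.4,  0.6, -3.1, -2.2,  1.5]))
ring top [225 163 263 203] (array([0.61103893, 0.16382588]), array([-2.3, -1.2,  2.7,  1.1]))
ring scene [362 171 398 196] (array([0.61776221, 0.16728148]), array([-0.9, -3. ,  0.8,  1.2]))
```

```bash
python3 - <<'E'
from h import *
manip.goto([.5,-.12,.06],R(60)); manip.grasp(20)
o=manip.get_obs();f0=o["wrist_force"][2];print(o["opening"],o["clock"])
manip.servo_line([.5,-.12,.014],.1)
for z in np.arange(.013,-.002,-.001):
    manip.servo_line([.5,-.12,z],.03); o=manip.get_obs(); df=o["wrist_force"][2]-f0
    if df>3: break
print("touch",z,o["position"],df)
manip.servo_line([.5,-.12,.08],.2); manip.release()
xy=np.array([.614,.166])
for i,y in enumerate((15,195)):
    manip.goto([*xy,.27],R(y)); manip.hold(.3); s=shot("wrist")
    save(s,f"w{i}"); np.save(f"w{i}.npy",s,allow_pickle=True)
    for t in("flask","holder_base"):
        e=spot("wrist",t); print(t,e, fit(t,[(s,e)]) if t!="flask" and e is not None else "")
    print("rim px",box(proj(s,pts("rim",xy))),"ring px",box(proj(s,pts("ring",xy))))
print(manip.get_obs()["clock"])
a=cv2.imread("pics/w0.png");b=cv2.imread("pics/w1.png")
cv2.imwrite("pics/w01.png",np.vstack([a[60:350],b[60:350]]))
E
```

```text
-7.892140468764673e-05 4.3833
touch 0.008000000000000004 [ 0.50007613 -0.12003393  0.00808476] 3.0903222424529515
flask [268.2 130.4 353.4 213.1] 
holder_base [234.6 254.6 266.7 298.9] (array([0.43158164, 0.21602838]), array([-3.1,  0.4,  9.7, -0.4]))
rim px [294.8953008  167.58804575 344.59223423 215.13203566] ring px [280.90143055 129.37406767 358.09699377 206.51116933]
flask [284.1 131.1 375.3 218.4] 
holder_base [388.9   0.  451.   62.3] (array([0.43577914, 0.23656982]), array([ 0.8, -1.3, -0.7,  2.2]))
rim px [292.52295047 167.56184092 342.15967674 215.05216414] ring px [279.18174153 129.39611858 356.30573289 206.4639934 ]
12.6917
```

View pics/w01.png

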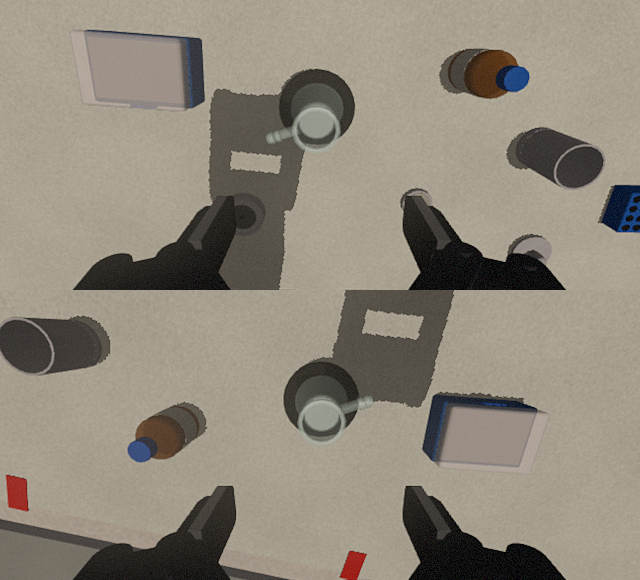

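```bash
python3 - <<'E'
from h import *
S=[np.load(f"w{i}.npy",allow_pickle=True).item() for i in(0,1)]
G=[cv2.GaussianBlur(s["color"],(0,0),.7).astype(np.float32).mean(2) for s in S]
def smp(g,p): return cv2.remap(g,p[:,0].astype(np.float32)[None],p[:,1].astype(np.float32)[None],cv2.INTER_LINEAR).mean()
def ann(xy,r): return np.c_[xy[0]+r*np.cos(A),xy[1]+r*np.sin(A),np.full(72,.14)]
def score(xy,I): return sum(smp(G[i],proj(S[i],ann(xy,.0212)))+smp(G[i],proj(S[i],ann(xy,.023)))-smp(G[i],proj(S[i],ann(xy,.0265)))-smp(G[i],proj(S[i],ann(xy,.0165))) for i in I)
for I in((0,),(1,),(0,1)):
    best=max((score((x,y),I),x,y) for x in np.arange(.595,.632,.0005) for y in np.arange(.15,.185,.0005)); print(I,best)
xy=best[1:]
ims=[]
for s in S:
    im=s["color"][...,::-1].copy()[110:230,260:380]; im=cv2.resize(im,None,fx=3,fy=3,interpolation=cv2.INTER_CUBIC)
    im=cv2.convertScaleAbs(im,alpha=1.5)
    for r in(.0235,.0185):
        p=(proj(s,ann(xy,r))-[260,110]+.5)*3
        for q in p: cv2.circle(im,tuple(int(v) for v in q),0,(0,0,255),-1)
    ims.append(im)
cv2.imwrite("pics/rim.png",np.hstack(ims))
E
```

```text
(0,) (np.float32(62.23458), np.float64(0.6144999999999978), np.float64(0.1695))
(1,) (np.float32(55.416748), np.float64(0.6149999999999978), np.float64(0.17))
(0, 1) (np.float32(117.08099), np.float64(0.6149999999999978), np.float64(0.17))
```

View pics/rim.png

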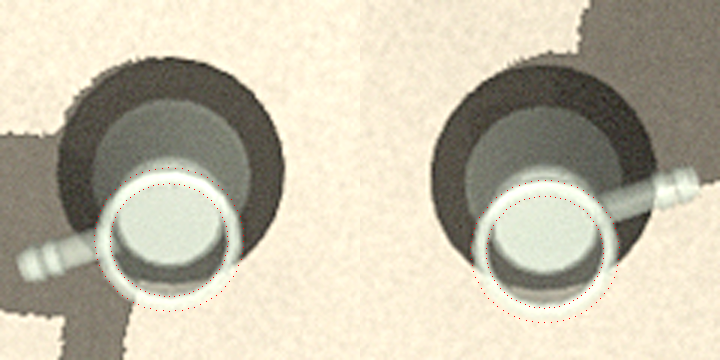

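```bash
cat >> h.py <<'E'
def look(t,xy,yaws,z=.17,z0=0,name=None):
    obs=[]
    for y in yaws:
        manip.goto([*xy,z],R(y)); manip.hold(.25); s=shot("wrist"); e=spot("wrist",t)
        if name: save(s,f"{name}_{y}")
        if e is None: print("miss",y); continue
        obs.append((s,e)); print(t,y,*fit(t,[(s,e)],xy,z0))
    r=fit(t,obs,xy,z0) if obs else (None,None); print("=>",*r,"t",manip.get_obs()["clock"]); return r[0],[o[0] for o in obs]
def overlay(S,t,xy,name,z0=0,w=70):
    ims=[]
    for s in S:
        p=proj(s,pts(t,xy,z0)); c=p.mean(0).astype(int); l,tp=np.clip(c-w,0,None)
        im=cv2.resize(s["color"][tp:c[1]+w,l:c[0]+w,::-1].copy(),(360,360),interpolation=cv2.INTER_CUBIC); im=cv2.convertScaleAbs(im,alpha=1.5)
        k=np.array([360/(c[0]+w-l),360/(c[1]+w-tp)])
        for q in (p+.5-[l,tp])*k: cv2.circle(im,tuple(int(v) for v in q),0,(0,0,255),-1)
        ims.append(im)
    cv2.imwrite(f"pics/{name}.png",np.hstack(ims))
E
python3 - <<'E'
from h import *
xy,S=look("holder_base",(.434,.233),(28,208),z=.15)
overlay(S,"holder_base",xy,"base_ov")
E
```

```text
holder_base 28 [0.43142883 0.23301213] [ 0.6  0.8 -0.6 -1.1]
holder_base 208 [0.43266424 0.2332436 ] [-2.2  0.3  2.2 -0.3]
=> [0.4321196  0.23333955] [ 0.6  0.  -0.5 -1.9 -1.9 -0.2  2.7 -0.7] t 18.6667
```

View pics/base_ov.png

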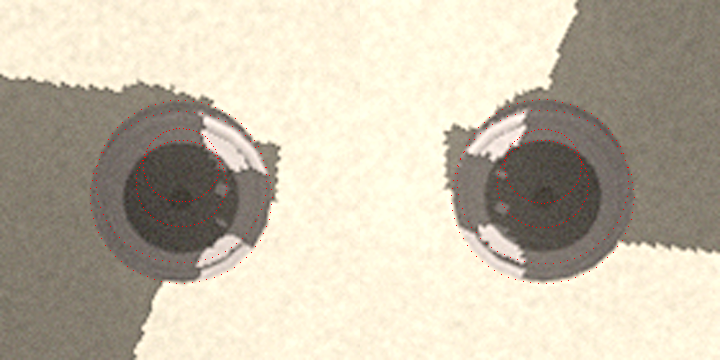

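```bash
cat >> h.py <<'E'
def setdown(xy,z_to,z_stop,thr=6,step=.001,v=.04):
    """line to z_to, then step down until contact or z_stop"""
    manip.servo_line([*xy,z_to],.08); manip.hold(.2); f0=manip.get_obs()["wrist_force"]
    z=z_to
    while z>z_stop:
        z-=step; manip.servo_line([*xy,z],v); o=manip.get_obs(); d=o["wrist_force"]-f0
        if np.linalg.norm(d)>thr: break
    print("setdown z cmd",round(z,4),"pos",o["position"],"df",d,"open",o["opening"],"t",o["clock"])
E
python3 - <<'E'
from h import *
b=np.array([.4321,.2333]); F=np.array([.615,.170]); h=.0295
manip.goto([*b,.10],R(208)); manip.servo_line([*b,h],.12)
manip.grasp(60); o=manip.get_obs(); print(o["opening"],o["finger_force"],o["wrist_force"])
manip.servo_line([*b,.21],.2); manip.goto([*F,.21],R(208)); manip.hold(.2)
print(manip.get_obs()["wrist_force"],manip.get_obs()["opening"]); save(shot("wrist"),"held")
setdown(F,.145+h,.114+h,thr=8)
E
```

```text
0.059409308436795594 61.52705507702194 [-1.77995989 -1.05136451 12.94391229]
[ 0.45467482 -0.48214637 -4.10328975] 0.059288674605873774
setdown z cmd 0.1455 pos [0.61513808 0.17001604 0.14688603] df [-4.23474959 -0.80596336 14.50796951] open 0.05946271482808137 t 30.225
```

```bash
python3 - <<'E'
from h import *
manip.release(); manip.hold(.2); p=manip.get_obs()["position"]
manip.servo_line([.615,.17,.20],.1)
xy,S=look("holder_base",(.615,.17),(208,28),z=.27,z0=.116)
overlay(S,"holder_base",xy,"base_home",z0=.116,w=90)
E
```

```text
holder_base 208 [0.6146504  0.17096418] [ 0.2 -0.1 -0.2  0.1]
holder_base 28 [0.61272347 0.17051542] [-0.6 -0.6  0.6  0.8]
=> [0.6138725  0.17076863] [ 0.4 -0.9  0.1 -0.7 -0.3 -1.8  1.  -0.3] t 35.2333
```

View pics/base_home.png

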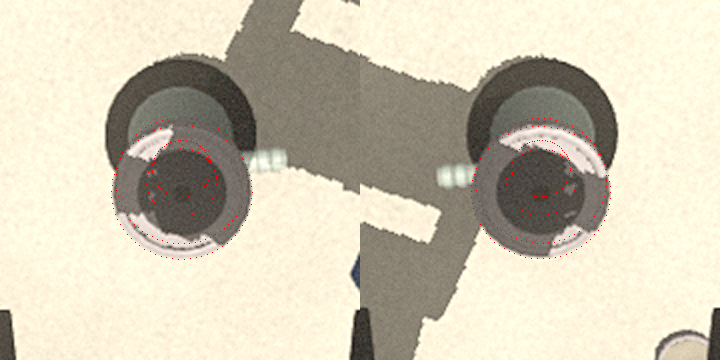

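```bash
python3 - <<'E'
from h import *
xy,S=look("filter_disc",(.5,-.022),(208,28),z=.13)
overlay(S,"filter_disc",xy,"disc_ov",w=60)
d=xy; h=.0105
manip.goto([*d,.05],R(28)); manip.servo_line([*d,h],.1); manip.grasp(25); print(manip.get_obs()["opening"],manip.get_obs()["wrist_force"])
manip.release(); manip.servo_line([*d,.05],.2); manip.goto([*d,.05],R(118)); manip.servo_line([*d,h],.1)
manip.grasp(40);o=manip.get_obs(); print(o["opening"],o["wrist_force"],o["position"])
manip.servo_line([*d,.23],.25); print(manip.get_obs()["opening"],manip.get_obs()["clock"])
E
```

```text
filter_disc 208 [ 0.50109721 -0.0180053 ] [ 0.4  1.3 -0.4 -1.9]
filter_disc 28 [ 0.50222316 -0.01882446] [ 1.6  0.1 -1.6 -0.1]
=> [ 0.50168599 -0.01798521] [ 0.1  1.9 -0.7 -1.4  0.6  0.1 -2.7 -0. ] t 41.5083
0.044227922168468166 [-1.48986123  0.49151983  8.85649537]
0.043478617020656474 [-1.78017679  0.85094764 10.38602297] [ 0.50188933 -0.01804193  0.01138834]
0.04349002337853799 47.2083
```

View pics/disc_ov.png

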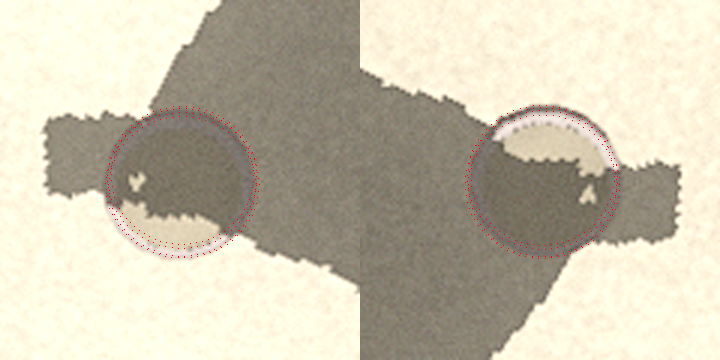

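```bash
python3 - <<'E'
from h import *
B=np.array([.6143,.1706]); h=.0114
manip.goto([*B,.22],R(118)); 
setdown(B,.170+h,.153+h,thr=5,step=.0008)
save(shot("wrist"),"disc_in",(200,90,440,300),3)
E
```

```text
setdown z cmd 0.1654 pos [0.61442113 0.17065699 0.16642043] df [-3.005344   -0.92145429 10.92158195] open 0.04309586503238802 t 53.925
```

View pics/disc_in.png

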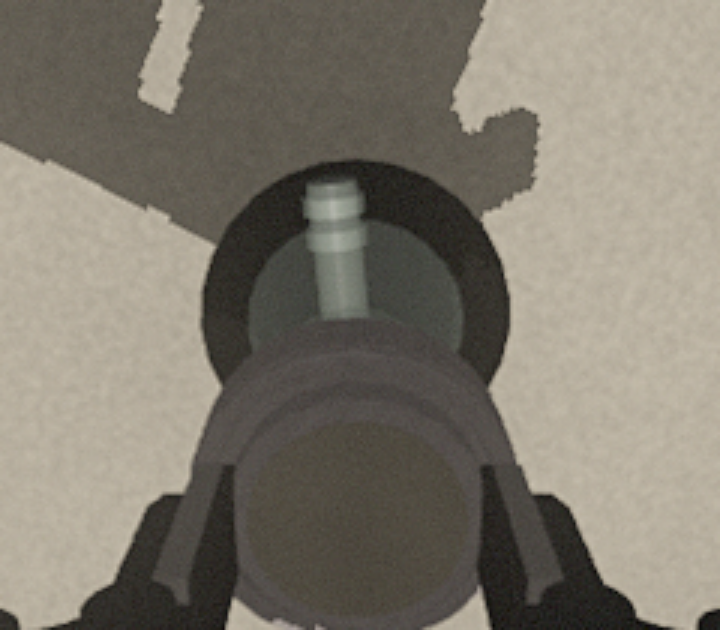

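```bash
python3 - <<'E'
from h import *
B=np.array([.6143,.1706])
manip.release(); manip.hold(.2); manip.servo_line([*B,.22],.15)
manip.goto([*B,.27],R(118)); manip.hold(.2); s=shot("wrist"); e=spot("wrist","filter_disc"); 
if e is not None: print("disc",fit("filter_disc",[(s,e)],B,.155))
e=spot("wrist","holder_base"); print("base",e if e is None else fit("holder_base",[(s,e)],B,.116))
overlay([s],"filter_disc",B,"disc_home",z0=.155,w=60)
xy,S=look("funnel",(.6365,-.160),(118,-62),z=.2)
overlay(S,"funnel",xy,"fun_ov",w=110)
im=[cv2.imread("pics/disc_home.png"),cv2.imread("pics/fun_ov.png")]
cv2.imwrite("pics/comb.png",cv2.resize(np.hstack(im),None,fx=.74,fy=.74))
E
```

```text
disc (array([0.61435556, 0.17134187]), array([-0.8,  0.7,  0.8, -0.8]))
base (array([0.61498867, 0.1706228 ]), array([ 0.1,  0.9, -0.1, -1.1]))
funnel 118 [ 0.63296202 -0.16152852] [-1.6 -2.1  1.6  2.1]
funnel -62 [ 0.6329675  -0.15471465] [ 0.7 -1.8 -0.7  1.2]
=> [ 0.63318872 -0.15758084] [ 0.5 -5.1  3.9 -1.1  1.8 -4.1  0.6 -1.3] t 60.475
```

View pics/comb.png

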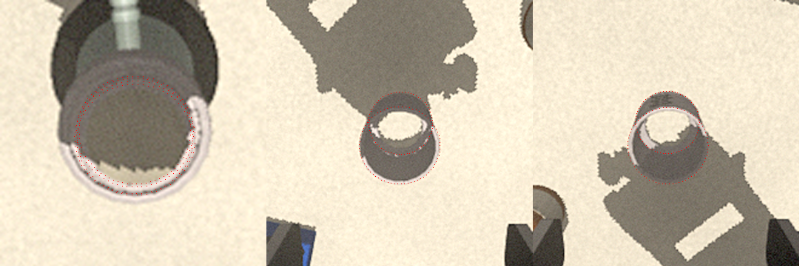

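```bash
python3 - <<'E'
from h import *
d=np.array([.6332,-.1578]); h=.0475
manip.goto([*d,.12],R(-62)); manip.servo_line([*d,h],.15); manip.grasp(20); print(manip.get_obs()["opening"])
manip.release(); manip.servo_line([*d,.12],.25); manip.goto([*d,.12],R(28)); manip.servo_line([*d,h],.15)
manip.grasp(50);o=manip.get_obs(); print(o["opening"],o["wrist_force"],o["position"]); h=o["position"][2]
manip.servo_line([*d,.28],.25)
B=np.array([.6145,.1709])
manip.goto([*B,.28],R(28)); print(manip.get_obs()["opening"],h)
setdown(B,.170+h,.154+h,thr=6)
save(shot("wrist"),"fun_in",(200,90,440,300),2.5)
E
```

```text
0.06141075474192584
0.06144321389764437 [-1.05307511 -0.09699198  7.38383111] [ 0.63380341 -0.15798562  0.04922525]
0.06122399140569889 0.04922524762860269
setdown z cmd 0.2062 pos [0.61464745 0.17096074 0.207225  ] df [-2.41057623 -0.80154248  8.6248797 ] open 0.061253118846725976 t 71.7667
```

View pics/fun_in.png

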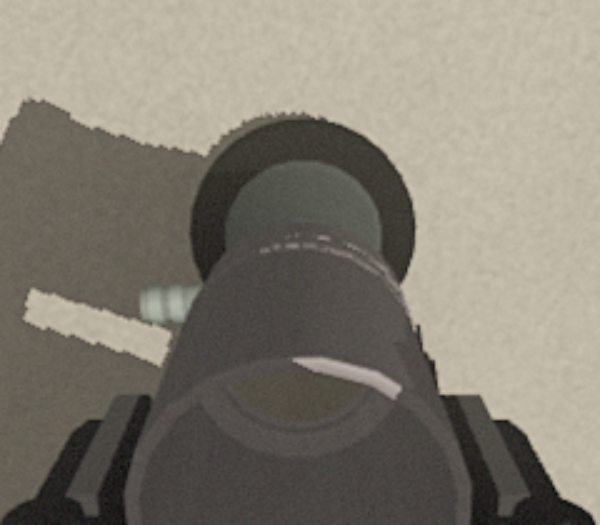

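```bash
python3 - <<'E'
from h import *
B=np.array([.6145,.1709])
manip.release(); manip.hold(.2); manip.servo_line([*B,.29],.2); manip.goto([*B,.33],R(28)); manip.hold(.2)
s=shot("wrist"); e=spot("wrist","funnel"); print("funnel",e if e is None else fit("funnel",[(s,e)],B,.158))
overlay([s],"funnel",B,"fun_home",z0=.158,w=100)
xy,S=look("lid",(.463,-.232),(28,208),z=.15)
overlay(S,"lid",xy,"lid_ov",w=70)
im=[cv2.imread("pics/fun_home.png"),cv2.imread("pics/lid_ov.png")]
cv2.imwrite("pics/comb2.png",cv2.resize(np.hstack(im),None,fx=.74,fy=.74))
E
```

```text
funnel None
lid 28 [ 0.4635099  -0.23382823] [-1.8  1.3  1.8 -1.4]
lid 208 [ 0.46625397 -0.22974514] [-0.2  1.2  0.2 -1.7]
=> [ 0.46457563 -0.23123015] [-3.8 -1.   0.1 -3.4 -0.8 -1.  -0.2 -3.6] t 78.6
```

View pics/comb2.png

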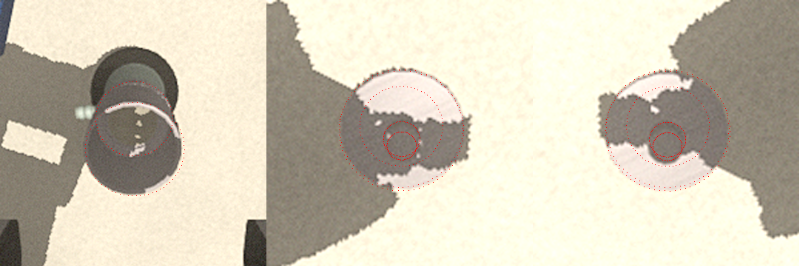

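```bash
python3 - <<'E'
from h import *
d=np.array([.4646,-.2312]); h=.0225
manip.goto([*d,.08],R(208)); manip.servo_line([*d,h],.1); manip.grasp(40)
o=manip.get_obs(); print(o["opening"],o["wrist_force"],o["position"]); h=o["position"][2]
manip.servo_line([*d,.30],.25); B=np.array([.6145,.1709])
manip.goto([*B,.30],R(208)); print(manip.get_obs()["opening"],h)
setdown(B,.238+h,.224+h,thr=4)
save(shot("wrist"),"lid_in",(200,90,440,300),2.5)
E
```

```text
0.01557140268533676 [-1.23273813  0.37307871  4.65785571] [ 0.46470951 -0.23128209  0.02280062]
0.015755827287996217 0.022800615391966733
setdown z cmd 0.2488 pos [0.61473254 0.17095727 0.24976978] df [-0.58405005 -0.88093527  7.37361135] open 0.016117146150259606 t 87.0333
```

View pics/lid_in.png

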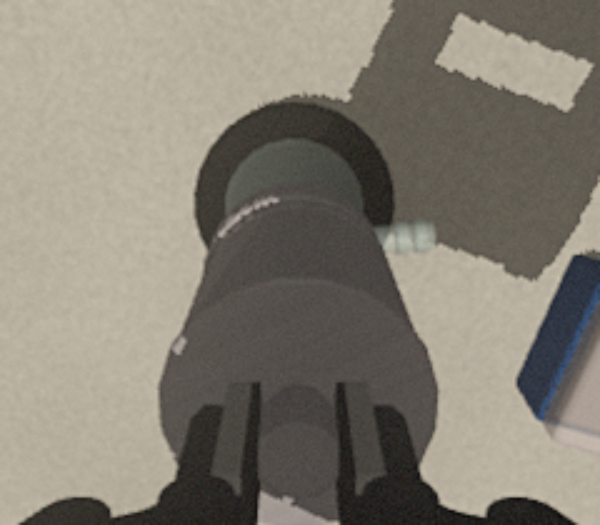

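Contact came exactly at the seated height (0.2498 m), and the lid lies flush on the funnel. Next I release it and check.

```bash
python3 - <<'E'
from h import *
B=np.array([.6145,.1709])
manip.release(); manip.hold(.3); manip.servo_line([*B,.34],.12); manip.hold(.3)
s=shot("wrist"); e=spot("wrist","lid"); print(e if e is None else fit("lid",[(s,e)],B,.227))
s2=shot("scene"); save(s2,"end_scene",(300,60,460,220),3); overlay([s],"lid",B,"lid_home",z0=.227,w=90)
a=cv2.resize(cv2.imread("pics/end_scene.png"),(360,360)); cv2.imwrite("pics/end.png",np.hstack([a,cv2.imread("pics/lid_home.png")]))
print(manip.get_obs()["clock"])
E
```

```text
(array([0.61508294, 0.17316489]), array([-1.5, -0.3,  1.5,  0.5]))
89.4167
```

View pics/end.png

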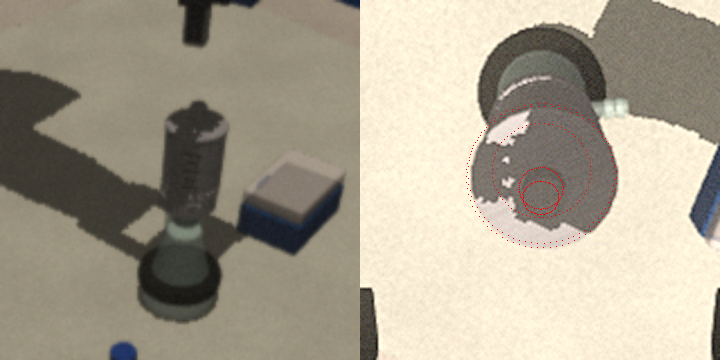

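The pictures show the whole stack upright on the flask, with the lid level and centred and the gripper well clear above it.

```bash
python3 -c "
from rig import manip; print(manip.finish_job())"
```

```text
the job is handed in; nothing more can be done
None
```

The filter holder is assembled on the flask (base, disc, funnel, lid), each part made contact within about 1.5 mm of its expected seated height, and I handed the job in at about 90 s of the 131 s allowed; no verdict was returned.

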